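# Reject one angle gauge, then rock the good one to its mark on the stud

### The job

Two pendulum angle gauges stand on the bench. First stand the rejected one, with the cross-shaped tag on top, upright inside the plywood tray and let it go; then pick up the passed one, with the round disc tag, set the middle of its foot on the rounded crown of the stud block with the foot across the ridge, pressing only lightly, and rock it there until its swinging pointer settles on the set mark of its dial. Finish still gripping it so, with the foot resting on the crown and the pointer still on the mark, and leave the other things on the bench where they are.

Things in the scene. Friction and masses are not known exactly. Their poses are not given: they have to be found in the camera images.
- disc_gauge: The passed gauge. Foot 40 (x) x 120 (y) x 12 mm; white dial plate 8 mm thick, 92 mm wide (y), up to 100 mm height; above it a black grip post 22 x 22 mm, 100 to 154 mm height: grip it at 130. On the post a flat brass tag, a round disc of 36 x 3 mm. 0.25 to 0.47 kg. Origin: middle of the foot's underside; z up, y along the foot, dial and pointer on the -x side, roughly facing the robot.
- cross_gauge: The rejected gauge. Foot 40 (x) x 120 (y) x 12 mm; white dial plate 8 mm thick, 92 mm wide (y), up to 100 mm height; above it a black grip post 22 x 22 mm, 100 to 154 mm height: grip it at 130. On the post a flat brass tag, an X-shaped cross of 46 x 10 x 3 mm bars. 0.25 to 0.47 kg. Origin: middle of the foot's underside; z up, y along the foot, dial and pointer on the -x side, roughly facing the robot.
- disc_gauge_foot (a point): centre of the underside of the disc gauge's foot (the body's origin)
- disc_gauge_pointer (a joint): angle of the disc gauge's free pendulum pointer on its dial, rad: 0 points at the foot, positive is right-handed about the gauge's +x (tip towards its +y). It hangs plumb from a pin 88 mm above the underside: tilting the gauge by an angle about its own +x makes it read minus that angle. Settles in about 1 s
- disc_gauge_mark (a joint): angle of the set mark on the disc gauge's dial, rad, same zero and sense as the pointer; between 0.12 and 0.42. A dark steel tab with a peak towards the pin, 60 to 74 mm from the pin, held by friction: it keeps its place.
- disc_gauge_pointer_tip (a point): the tip of the black pointer, 60 mm from its pin
- disc_gauge_mark_tip (a point): the peak of the set mark, 60 mm from the pin, in the plane of the pointer tip; the two points meet when the pointer is on the mark
- stud: fixed joist offcut 120 (x) x 110 (y) x 30 mm; on it a wooden stud block 90 mm long (x) with a half-round top: ridge along the body's x, radius 36 mm about a line 50 mm above the table, top 86 mm high. A lower shoulder on its -y side touches nothing at gauge tilts up to 0.5 rad. Origin: centre of the underside
- stud_crown (a point): middle of the ridge, on top of the stud's crown, 86 mm above the table
- reject_tray: Open plywood tray 110 (x) x 170 (y) x 30 mm, walls and floor 6 mm, fixed on the table. Origin: centre of the underside.
- reject_tray_in (a point): centre of the tray's inner floor, 5 to 6 mm above the table
- rock_cast2: bystander, loose: small plaster rock casting 47x56x29 mm; origin at the centre of its underside
- sanding_block: bystander, loose: brown sanding block 56x101x26 mm; origin at the centre of its underside
- spring_clamp: bystander, loose: spring clamp lying flat 72x122x16 mm; origin at the centre of its underside
- tape_measure: bystander, loose: tape measure 66x78x38 mm; origin at the centre of its underside
- paint_pot2: bystander, loose: paint pot with dark lid 61x50x55 mm; origin at the centre of its underside
- paint_pot3: bystander, loose: paint pot with light lid 54x44x61 mm; origin at the centre of its underside

How it is judged:
On the way, in this order (a step that is already met when the one before it is completed fails the run):
1. the rejected gauge (cross tag) stands upright in the tray, released (horizontal distance between cross_gauge and reject_tray_in below 0.04 m and z of cross_gauge in the frame of reject_tray_in below 0.01 m and angle between cross_gauge's own z axis and vertical below 0.12 rad and contact force between cross_gauge and the fingers below 0.1 N and linear speed of cross_gauge below 0.03 m/s), for 0.2 s.
2. the passed gauge's foot rests with its middle on the stud's crown, across the ridge (contact force between disc_gauge and stud above 0.3 N and distance between disc_gauge_foot and stud_crown below 0.035 m and angle between the x axis of disc_gauge and the x axis of stud, either way round below 0.4 rad), for 0.2 s.
At the end, for the whole second after the job is handed in: Cross gauge released in the tray: on its floor, within 40 mm of centre, upright to 7 degrees. Disc gauge gripped, foot pressing the stud (over 0.3 N), foot middle within 35 mm of the crown's middle, x within 0.4 rad of the ridge, pointer at rest within 3 mm (2.9 degrees) of the mark (all of step 1 and all of step 2 and distance between disc_gauge_pointer_tip and disc_gauge_mark_tip below 0.003 m and velocity of joint disc_gauge_pointer between -0.25 and 0.25 rad/s and height (world z) of disc_gauge above 0.06 m and contact force between disc_gauge and the fingers above 1 N); the arm keeps its last pose, push and grip.
It fails at once if a bystander was pushed more than 30 mm from its place (distance of any of rock_cast2, sanding_block, spring_clamp, tape_measure, paint_pot2, paint_pot3 from where it was at the start of the episode above 0.03 m).
It fails at once if the disc gauge was pressed on the stud with more than 60 N (contact force between disc_gauge and stud above 60 N).
It also fails if it takes over 61 s, if anything falls off the work surface, if the arm or the gripper's body presses on something with over 40 N, if the wrist force passes 120 N, or if a joint passes its speed limit or range.

### The arm

A 6-joint arm with a two-finger parallel gripper is mounted at the origin on a cart in front of the work surface, level with it; the furniture and walls round the work are solid. World frame = base frame: x ahead of the robot, y to its left, z up, the work surface at z = 0. Lengths are in m, angles in rad, forces in N, time in s.
With the tool pointing down it reaches from about 0.3 to 0.875 m from the base axis. Payload 6.4 kg.
Tool frame: the origin (TCP) lies at the very end of the fingers, on their centre line; the grasp point (between the pads) lies 19 mm behind it; z points along the fingers, x is the direction in which the jaws open and shut, and the axes are right-handed (so a half turn about z gives the same grasp; the last joint's range is limited). The gripper opens to 88 mm and grips with 3 to 60 N. Pads are 18 mm wide; open, the fingers measure 123 mm over their backs; the gripper's body (75 mm by 187 mm) begins 45 mm behind the grasp point.
Start: joints at [1.133, 0.181, 1.607, -0, 1.354, -0.206], TCP at [0.132, 0.56, 0.239] pointing down, gripper open.
Joint ranges: [-2.99, 2.99], [-0.89, 2.07], [0.3, 2.58], [-1.14, 4.28], [0, 2.63], [-3.12, 3.12]. Speed limits (rad/s): [2.57, 2.57, 3.01, 3.14, 3.14, 3.14].

### API

Orientations are given as a rotation vector (axis times angle).
In Python, from plant import r gives the robot as it stands. The module is installed in compiled form; this text tells all that it offers. Calls block until the motion is done:
- r.reach(position, orientation): joint-space move of the TCP to a pose.
- r.move_l(position, speed=0.15, orientation=None, max_force=None): straight line of the TCP; orientation=None keeps the orientation; speed is the mean speed in m/s. With max_force (N) it stops when the force on the tool has changed by that much, and returns True; else False.
- r.move_joints(angles): joint-space move.
- r.release() and r.grasp(strength=None): open the fingers fully, or close them until they stop; strength is the grip in N (None keeps the last).
- r.dwell(seconds).
- r.inverse_kinematics(position, orientation): joint angles nearest the present ones, or None.
- r.get_obs(): the state.
- r.snapshot(name): name is "side" or "top" or "wrist"; returns a dict with "color" (400x640x3 uint8, blue, green, red), "range_z" (400x640 float32, m along the optical axis (not along the pixel's ray), 0 where there is no reading), "fx", "fy", "cx", "cy" (pixels), "k1" (the pictures are not rectified: a ray, as slopes to the right and down, at radius r is drawn at 1 + k1 r^2 times it, then the intrinsics apply), "eye" and "orientation" of the camera in the world; the wrist camera has in their place "hand_eye" (4x4, takes a point from camera to tool coordinates, whose origin is the TCP and whose axes are the tool frame's). Camera axes: x right, y down, z forward; pixel columns grow to the right and rows downward; lengths in m; the calibration is good to about 2 mm. A picture is of the moment at which its call begins: read the wrist's pose just before it.
A pose or a line that the arm cannot do raises r.PlanningError and nothing moves.
- r.sign_off(): hands the job in, once; it reports no verdict.
The state is a dict: "time_s": time; "q": joint angles; "dq": joint speeds; "joint_efforts": joint torques, N m; "tool_pos": TCP position; "tool_rot": TCP orientation; "force": force on the tool from outside, world axes, zero at the start; "wrist_torque": the same for the moment, N m; "width": opening from 0.0 (shut) to 1.0 (fully open).
Only numpy, scipy, OpenCV 4.12 (cv2) and the standard library are available. Lean on these libraries where they do the work, as an engineer would, in place of code of your own. Each camera call takes 0.05 s, during which the arm holds its last target.

## Working session

There is one attempt and no reset: what is moved stays moved. The work goes in short steps, each a Python script; the robot and the scene stay as the last script left them, time stands still between calls to the robot, and variables do not carry over. Pictures are saved under pics/ and viewed, and the job is handed in when it is done.

```bash
mkdir -p pics; ls; cat > h.py <<'E'
import numpy as np, cv2
from scipy.spatial.transform import Rotation as R
from plant import r
def snap(n,fn=None):
    o=r.get_obs(); s=r.snapshot(n)
    if n=='wrist':
        T=np.eye(4);T[:3,:3]=R.from_rotvec(o['tool_rot']).as_matrix();T[:3,3]=o['tool_pos']
        s['T']=T@np.array(s['hand_eye'])
    else:
        q=np.array(s['orientation']); T=np.eye(4)
        T[:3,:3]=q if q.shape==(3,3) else R.from_rotvec(q).as_matrix()
        T[:3,3]=s['eye'];s['T']=T
    if fn: cv2.imwrite('pics/'+fn,s['color'])
    return s
def slopes(s,u,v):
    xd=(np.asarray(u,float)-s['cx'])/s['fx'];yd=(np.asarray(v,float)-s['cy'])/s['fy'];x,y=xd,yd
    for _ in range(20):
        f=1+s['k1']*(x*x+y*y);x,y=xd/f,yd/f
    return x,y
def ray(s,u,v):
    x,y=slopes(s,u,v);d=np.stack([x,y,np.ones_like(x)],-1)@s['T'][:3,:3].T
    return s['T'][:3,3],d
def onz(s,u,v,z):
    e,d=ray(s,u,v);t=(z-e[2])/d[...,2];return e+d*t[...,None]
def cloud(s):
    v,u=np.mgrid[0:400,0:640];e,d=ray(s,u,v);P=e+d*s['range_z'][...,None];P[s['range_z']==0]=np.nan;return P
def proj(s,P):
    p=(np.asarray(P)-s['T'][:3,3])@s['T'][:3,:3];x=p[...,0]/p[...,2];y=p[...,1]/p[...,2];f=1+s['k1']*(x*x+y*y)
    return np.stack([x*f*s['fx']+s['cx'],y*f*s['fy']+s['cy']],-1)
E
python3 - <<'E'
from h import *
for n in ['top','side','wrist']:
    s=snap(n,n+'0.png'); print(n,s['fx'],s['k1'],s['T'].round(3).tolist(),s.get('orientation'))
print(r.get_obs())
E
```

```text
pics
top 401.87588010725204 0.02645954617989699 [[0.02, -0.999, 0.034, 0.482], [-0.999, -0.019, 0.039, -0.0], [-0.039, -0.034, -0.999, 1.046], [0.0, 0.0, 0.0, 1.0]] [-2.20613318  2.16343836  0.00527621]
side 471.55616662697525 -0.14009766962344974 [[0.866, -0.194, 0.462, -0.121], [-0.5, -0.36, 0.787, -1.05], [0.014, -0.913, -0.409, 0.617], [0.0, 0.0, 0.0, 1.0]] [-1.94264544  0.5116257  -0.35048543]
wrist 331.25336354918096 -0.06525706569384813 [[0.23, 0.936, 0.267, 0.063], [0.973, -0.221, -0.065, 0.576], [-0.001, 0.274, -0.962, 0.384], [0.0, 0.0, 0.0, 1.0]] None
{'time_s': 0.15, 'q': array([ 1.13270675e+00,  1.81371002e-01,  1.60774121e+00,  2.47889265e-05,
        1.35379051e+00, -2.06308947e-01]), 'dq': array([ 0.00039846, -0.00254866, -0.00302446,  0.000345  , -0.00038776,
        0.00071788]), 'joint_efforts': array([ 5.45560997e-04, -4.34233689e+01, -3.42173946e+01,  7.01548671e-02,
        3.58080876e-02, -8.16554461e-05]), 'tool_pos': array([0.13189497, 0.55926714, 0.23803469]), 'tool_rot': array([ 2.46297099e+00,  1.94931612e+00, -1.85765554e-03]), 'force': array([0.0327191 , 0.48309153, 0.55290097]), 'wrist_torque': array([ 0.07813266, -0.05839848, -0.0033824 ]), 'width': 0.9982268870159691}
```

View pics/top0.png

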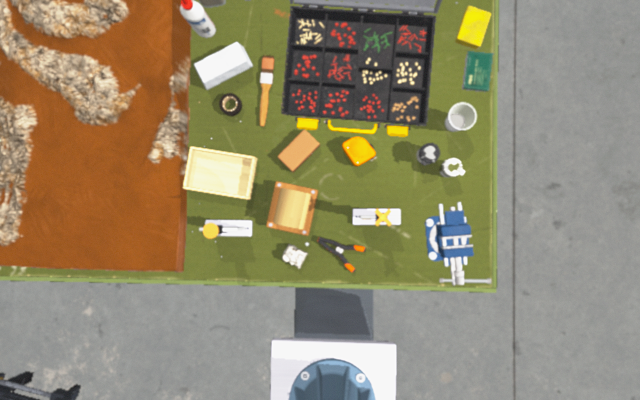

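View pics/side0.png

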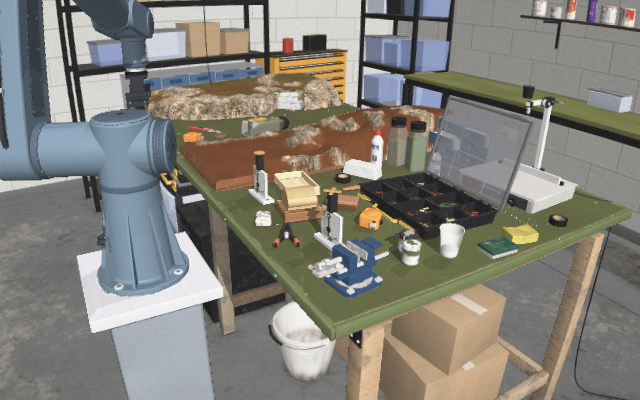

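```bash
python3 - <<'E'
from h import *
s=snap('top');P=cloud(s);z=P[...,2]
print(np.isnan(z).mean(),np.nanmedian(z))
im=np.nan_to_num(np.clip(z/0.2*255,0,255)).astype(np.uint8)
cv2.imwrite('pics/topz.png',cv2.applyColorMap(im,cv2.COLORMAP_JET))
m=(z>0.145)&(z<0.17);n,l,st,c=cv2.connectedComponentsWithStats(m.astype(np.uint8))
for i in range(1,n):
    if st[i,4]>20: print(st[i],np.nanmedian(P[l==i],axis=0))
E
```

```text
0.0040390625 -0.002455376752955596
[374 208  18  18 188] [ 0.47479068 -0.10311689  0.15479298]
[203 222  16  16 197] [0.43790824 0.27847115 0.15506159]
```

View pics/topz.png

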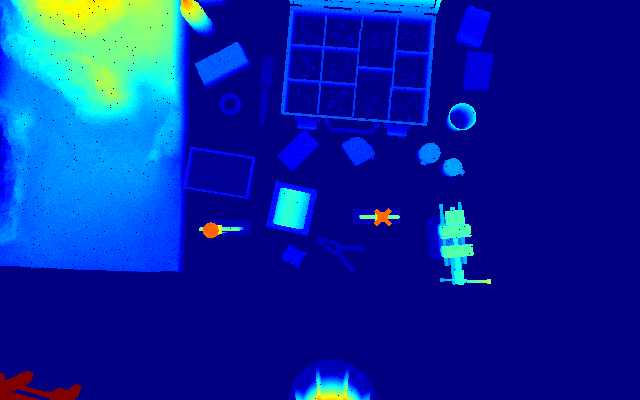

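The top view shows the disc gauge at about (211,230), the cross gauge at (383,216), the tray at (220,174) and the stud at (292,209). Next I measure their poses.

```bash
python3 - <<'E'
from h import *
s=snap('top');P=cloud(s);z=P[...,2]
def box(u0,u1,v0,v1,z0,z1):
    m=np.zeros(z.shape,bool);m[v0:v1,u0:u1]=1;m&=(z>z0)&(z<z1);return P[m]
def fit(Q,name):
    Q=Q[:,:2].astype(np.float32);(c,sz,a)=cv2.minAreaRect(Q)
    b=cv2.boxPoints((c,sz,a));e0=b[1]-b[0];e1=b[2]-b[1];e=e0 if np.hypot(*e0)>np.hypot(*e1) else e1
    print(name,len(Q),'c',np.round(c,4),'mean',Q.mean(0).round(4),'size',np.round(sz,4),'long-axis deg',np.degrees(np.arctan2(e[1],e[0])).round(2)%180)
for n,b in {'disc':(195,260,210,245),'cross':(345,410,200,235)}.items():
    fit(box(*b,0.006,0.02),n+' foot'); fit(box(*b,0.085,0.108),n+' dialtop'); fit(box(*b,0.145,0.165),n+' tag')
    fit(box(*b,0.02,0.108),n+' dial')
fit(box(180,260,140,205,0.02,0.04),'tray rim'); fit(box(185,255,150,200,0.001,0.012),'tray floor')
Q=box(262,322,175,240,0.076,0.095);fit(Q,'stud top');print(Q[:,2].max(),np.median(Q[:,2]))
fit(box(262,322,175,240,0.022,0.04),'joist');
fit(box(262,322,175,240,0.045,0.095),'block');
# colour contour checks
im=s['color']
for n,(u,v,w) in {'tags':(211,230,0),'cr':(383,216,0)}.items(): print(im[v,u])
cv2.imwrite('pics/crop.png',cv2.resize(im[130:280,180:420],None,fx=3.3,fy=3.3,interpolation=cv2.INTER_CUBIC))
ss=snap('side');cv2.imwrite('pics/sidecrop.png',cv2.resize(ss['color'][130:280,230:430],None,fx=3.9,fy=3.9,interpolation=cv2.INTER_CUBIC))
E
```

```text
disc foot 432 c [0.438  0.2783] mean [0.4409 0.2634] size [0.0391 0.12  ] long-axis deg 91.24
disc dialtop 70 c [0.4371 0.2779] mean [0.4381 0.2665] size [0.0188 0.09  ] long-axis deg 96.61
disc tag 197 c [0.4378 0.2781] mean [0.4381 0.2782] size [0.0337 0.034 ] long-axis deg 137.34
disc dial 113 c [0.4372 0.2778] mean [0.4385 0.2594] size [0.0188 0.0904] long-axis deg 96.61
cross foot 400 c [ 0.4756 -0.1044] mean [ 0.4763 -0.0959] size [0.036 0.118] long-axis deg 91.15
cross dialtop 113 c [ 0.4762 -0.1035] mean [ 0.4752 -0.1008] size [0.0163 0.0906] long-axis deg 96.11
cross tag 189 c [ 0.4758 -0.104 ] mean [ 0.4751 -0.1036] size [0.0376 0.0374] long-axis deg 0.85
cross dial 119 c [ 0.474  -0.1032] mean [ 0.4751 -0.0989] size [0.0914 0.017 ] long-axis deg 86.21
tray rim 764 c [0.5728 0.3093] mean [0.5818 0.3298] size [0.1894 0.1658] long-axis deg 85.64
tray floor 2239 c [0.5762 0.3047] mean [0.5803 0.3069] size [0.1292 0.1822] long-axis deg 91.06
stud top 683 c [0.4916 0.1101] mean [0.4921 0.112 ] size [0.0517 0.0899] long-axis deg 168.64
0.08817695303296225 0.08187003353604039
joist 862 c [0.4921 0.1125] mean [0.493  0.1119] size [0.1101 0.1197] long-axis deg 169.01
block 1152 c [0.4915 0.1093] mean [0.491  0.1068] size [0.0774 0.0898] long-axis deg 168.88
[ 91 222 246]
[ 99 243 247]
```

View pics/crop.png

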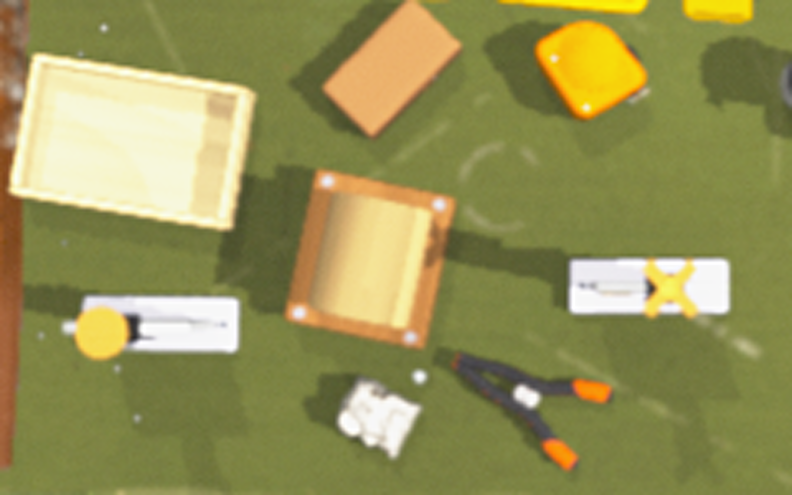

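View pics/sidecrop.png

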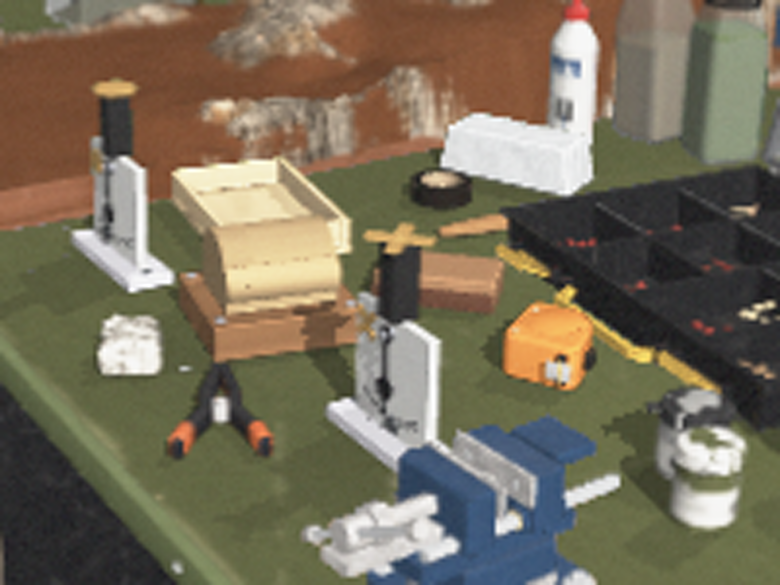

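```bash
python3 - <<'E'
from h import *
s=snap('top')
c=np.array([(35,55),(253,92),(232,228),(12,192)],float)/3.3+[180,130]-0.35
p=onz(s,c[:,0],c[:,1],0.03);print(p.round(4),p.mean(0))
for i in range(4):
    d=p[(i+1)%4]-p[i];print(np.linalg.norm(d),np.degrees(np.arctan2(d[1],d[0])))
# jaw dir
o=r.get_obs();print(R.from_rotvec(o['tool_rot']).as_matrix().round(3))
w=snap('wrist');print(np.array(w['hand_eye']).round(3))
E
```

```text
[[0.6449 0.3754 0.03  ]
 [0.6187 0.2043 0.03  ]
 [0.5132 0.2179 0.03  ]
 [0.5378 0.3902 0.03  ]] [0.57865439 0.29695131 0.03      ]
0.17309509357282007 -98.67792113372471
0.10647123309111436 172.64369644437855
0.174005049793836 81.84068702353497
0.10802904233580457 -7.8542853220973665
[[ 0.23   0.973 -0.   ]
 [ 0.973 -0.23  -0.   ]
 [-0.    -0.    -1.   ]]
[[ 1.    -0.    -0.     0.001]
 [ 0.     0.962  0.275 -0.071]
 [-0.    -0.275  0.962 -0.146]
 [ 0.     0.     0.     1.   ]]
```

View pics/wrist0.png

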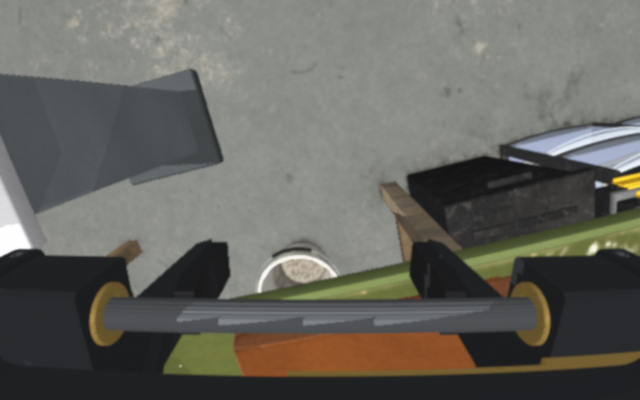

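The tray measures 173×107 mm with yaw −8.2° and its centre at (0.579, 0.297), which matches the given size. I pick up the cross gauge now.

```bash
cat >> h.py <<'E'
M=np.array([[0,1,0],[1,0,0],[0,0,-1.]])
def pose(foot,yaw,tilt=0,h=0.111):
    """TCP pose that puts gauge origin at foot"""
    G=R.from_euler('z',yaw).as_matrix()@R.from_euler('x',tilt).as_matrix()
    return np.asarray(foot)+G@[0,0,h], R.from_matrix(G@M).as_rotvec()
def st(m=''):
    o=r.get_obs();print(m,'t',round(o['time_s'],2),'tcp',o['tool_pos'].round(4),'F',o['force'].round(2),'w_mm',round(o['width']*88,1));return o
E
python3 - <<'E'
from h import *
p,o=pose([0.4753,-0.104,0],np.radians(1.2))
r.reach(p+[0,0,0.10],o);st()
s=snap('wrist','w1.png')
E
```

```text
t 3.04 tcp [ 0.4754 -0.1034  0.211 ] F [-0.33 -0.05 -0.25] w_mm 87.9
```

View pics/w1.png

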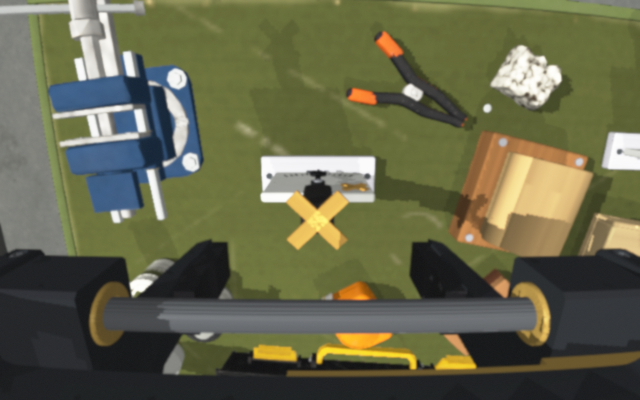

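The wrist view shows the cross tag at (317,220), centred between the fingers. I check its ray at tag height, then grip.

```bash
python3 - <<'E'
from h import *
s=snap('wrist');hsv=cv2.cvtColor(s['color'],cv2.COLOR_BGR2HSV)
m=cv2.inRange(hsv,(12,70,90),(32,255,255));m[:150]=0;m[260:]=0;m[:,:270]=0;m[:,370:]=0
k=cv2.moments(m,True);u,v=k['m10']/k['m00'],k['m01']/k['m00'];q=onz(s,u,v,0.157);print(u,v,q)
p,o=pose([0.4753,-0.104,0],np.radians(1.2))
if np.hypot(*(q[:2]-p[:2]))<0.004:
    print(r.move_l(p,speed=0.12,max_force=12));st()
    r.grasp(30);st('grip')
    snap('wrist','w2.png')
E
```

```text
318.2612973760933 216.84293002915453 [ 0.47239912 -0.10358183  0.157     ]
False
 t 4.12 tcp [ 0.4759 -0.1042  0.1117] F [-0.24 -0.68 -0.18] w_mm 87.8
grip t 5.14 tcp [ 0.4746 -0.1036  0.1103] F [-0.12  1.1  -5.46] w_mm 22.2
```

View pics/w2.png

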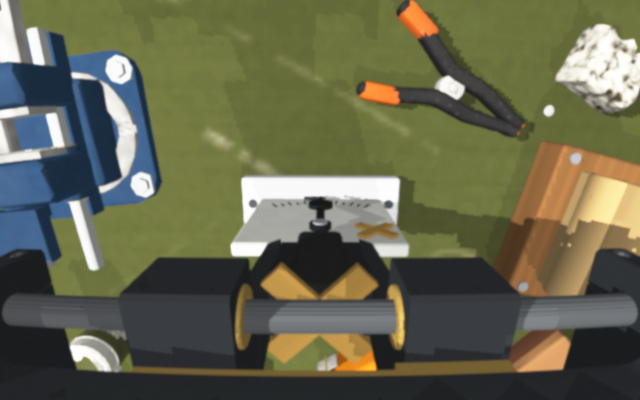

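The grip is good, with the post width reading 22.2 mm. I lift and carry it to the tray.

```bash
python3 - <<'E'
from h import *
o=r.get_obs()
r.move_l(o['tool_pos']+[0,0,0.13],speed=0.2);st('lift')
p,rv=pose([0.5787,0.297,0.0055],np.radians(-8.2))
r.move_l(p+[0,0,0.125],speed=0.3,orientation=rv);st('over')
snap('wrist','w3.png');snap('top','t3.png')
E
```

```text
lift t 5.99 tcp [ 0.4739 -0.1033  0.2391] F [-0.35  0.3  -5.32] w_mm 21.2
over t 7.53 tcp [0.5785 0.2959 0.2411] F [ 0.77  0.3  -4.67] w_mm 21.9
```

View pics/w3.png

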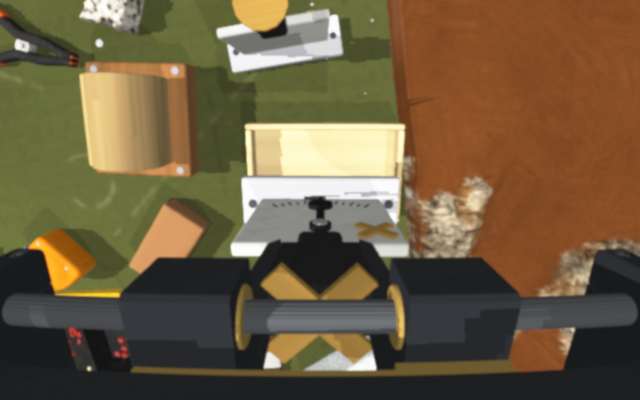

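The tray's near rim runs from (247,124) to (404,124), parallel to the foot. I descend with force sensing.

```bash
python3 - <<'E'
from h import *
s=snap('wrist');q=onz(s,np.array([247,404]),np.array([124,124]),0.03);a=np.radians(-8.2)
off=R.from_euler('z',-a).apply(q-[0.5787,0.297,0]);print('rim corners in tray frame',off.round(4))
o=r.get_obs()
p,rv=pose([0.5787,0.297,0.0055],a)
r.move_l(p+[0,0,0.02],speed=0.15,orientation=rv)
print(r.move_l(p+[0,0,-0.004],speed=0.03,max_force=4));st('down')
r.release();st('rel')
p=r.get_obs()['tool_pos'];r.move_l(p+[0,0,0.13],speed=0.2)
snap('wrist','w4.png');snap('top','t4.png');st()
E
```

```text
rim corners in tray frame [[-0.0536 -0.0772  0.03  ]
 [-0.0534  0.0891  0.03  ]]
True
down t 9.18 tcp [0.5785 0.2973 0.1156] F [0.78 2.23 4.65] w_mm 21.7
rel t 10.24 tcp [0.5771 0.2967 0.1139] F [ 0.19 -0.14  0.89] w_mm 88.4
 t 11.14 tcp [0.576  0.2963 0.2416] F [ 0.43  0.7  -0.34] w_mm 88.0
```

View pics/w4.png

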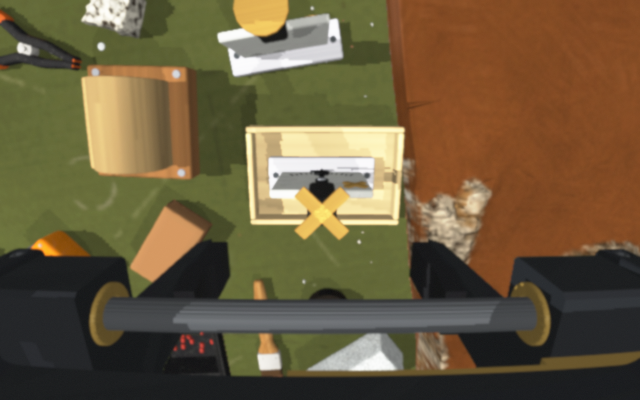

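The cross gauge stands flat in the tray, with its foot inside the walls around (320,178). Next I look obliquely at the disc gauge's dial to measure the mark.

```bash
python3 - <<'E'
from h import *
he=np.array(r.snapshot('wrist')['hand_eye'])
T=np.array([0.425,0.278,0.05])
def look(th,az,D):
    th,az=np.radians([th,az]);Rz=R.from_euler('z',az).as_matrix()
    Rt=Rz@R.from_euler('y',-th).as_matrix()@M   # tilt tool z towards +x
    if Rt[:2,2]@Rz[:2,0]<0: Rt=Rz@R.from_euler('y',th).as_matrix()@M
    c=T-D*(Rt@he[:3,2]); return c-Rt@he[:3,3],R.from_matrix(Rt).as_rotvec(),Rt
for th in (20,30,40,50):
  for az in (0,15,30):
    for D in (0.26,0.3):
      p,o,Rt=look(th,az,D);q=r.inverse_kinematics(p,o)
      print(th,az,D,p.round(3),Rt[:,2].round(2),None if q is None else np.round(q,2))
E
```

```text
20 0 0.26 [0.389 0.277 0.148] [ 0.34  0.   -0.94] [ 0.47 -0.1   2.14 -0.22  0.8  -0.97]
20 0 0.3 [0.365 0.277 0.18 ] [ 0.34  0.   -0.94] [ 0.5  -0.2   2.15 -0.21  0.89 -0.96]
20 15 0.26 [0.39  0.268 0.148] [ 0.33  0.09 -0.94] [ 0.38 -0.15  2.19 -0.06  0.76 -1.42]
20 15 0.3 [0.367 0.262 0.18 ] [ 0.33  0.09 -0.94] [ 0.39 -0.27  2.21 -0.06  0.86 -1.42]
20 30 0.26 [0.394 0.259 0.148] [ 0.3   0.17 -0.94] [ 0.27 -0.18  2.21  0.12  0.78 -1.9 ]
20 30 0.3 [0.373 0.247 0.18 ] [ 0.3   0.17 -0.94] [ 0.25 -0.31  2.23  0.12  0.88 -1.9 ]
30 0 0.26 [0.372 0.277 0.14 ] [ 0.5   0.   -0.87] [ 0.57 -0.15  2.26 -0.47  0.63 -0.68]
30 0 0.3 [0.343 0.277 0.168] [ 0.5   0.   -0.87] [ 0.62 -0.26  2.28 -0.45  0.73 -0.68]
30 15 0.26 [0.374 0.264 0.14 ] [ 0.48  0.13 -0.87] [ 0.4  -0.26  2.34 -0.14  0.54 -1.33]
30 15 0.3 [0.346 0.256 0.168] [ 0.48  0.13 -0.87] [ 0.42 -0.41  2.38 -0.13  0.66 -1.33]
30 30 0.26 [0.38  0.251 0.14 ] [ 0.43  0.25 -0.87] [ 0.21 -0.32  2.38  0.28  0.59 -2.08]
30 30 0.3 [0.355 0.237 0.168] [ 0.43  0.25 -0.87] [ 0.18 -0.49  2.42  0.26  0.73 -2.07]
40 0 0.26 [0.357 0.277 0.129] [ 0.64  0.   -0.77] [ 0.68 -0.14  2.36 -0.92  0.53 -0.17]
40 0 0.3 [0.324 0.277 0.152] [ 0.64  0.   -0.77] [ 0.75 -0.25  2.39 -0.84  0.63 -0.22]
40 15 0.26 [0.36  0.26  0.129] [ 0.62  0.17 -0.77] [ 0.44 -0.32  2.49 -0.39  0.3  -1.06]
40 15 0.3 [0.328 0.251 0.152] [ 0.62  0.17 -0.77] [ 0.47 -0.51  2.54 -0.31  0.44 -1.13]
40 30 0.26 [0.367 0.244 0.129] [ 0.56  0.32 -0.77] [ 0.13 -0.43  2.55  0.63  0.43 -2.47]
40 30 0.3 [0.338 0.227 0.152] [ 0.56  0.32 -0.77] None
50 0 0.26 [0.345 0.277 0.116] [ 0.77  0.   -0.64] None
50 0 0.3 [0.308 0.277 0.133] [ 0.77  0.   -0.64] None
50 15 0.26 [0.348 0.257 0.116] [ 0.74  0.2  -0.64] None
50 15 0.3 [0.312 0.247 0.133] [ 0.74  0.2  -0.64] None
50 30 0.26 [0.356 0.237 0.116] [ 0.66  0.38 -0.64] None
50 30 0.3 [0.324 0.219 0.133] [ 0.66  0.38 -0.64] None
```

```bash
cat >> h.py <<'E'
def look(he,T,th,az,D):
    th,az=np.radians([th,az]);Rz=R.from_euler('z',az).as_matrix()
    Rt=Rz@R.from_euler('y',-th).as_matrix()@M
    c=np.asarray(T)-D*(Rt@he[:3,2]); return c-Rt@he[:3,3],R.from_matrix(Rt).as_rotvec()
E
python3 - <<'E'
from h import *
he=np.array(r.snapshot('wrist')['hand_eye'])
p,o=look(he,[0.425,0.278,0.05],30,0,0.3)
c=r.get_obs()['tool_pos']
r.move_l([c[0],c[1],0.29],speed=0.25)
try: r.move_l([p[0],p[1],0.29],speed=0.25)
except r.PlanningError as e: print(e); r.move_l([0.40,0.2,0.29],speed=0.25)
r.reach(p,o);r.dwell(0.2);st()
s=snap('wrist','w5.png')
cv2.imwrite('pics/w5c.png',cv2.resize(s['color'][100:260,200:440],None,fx=3.3,fy=3.3,interpolation=cv2.INTER_CUBIC))
E
```

```text
t 13.58 tcp [0.3453 0.2778 0.1692] F [ 0.64  0.07 -0.73] w_mm 87.9
```

View pics/w5.png

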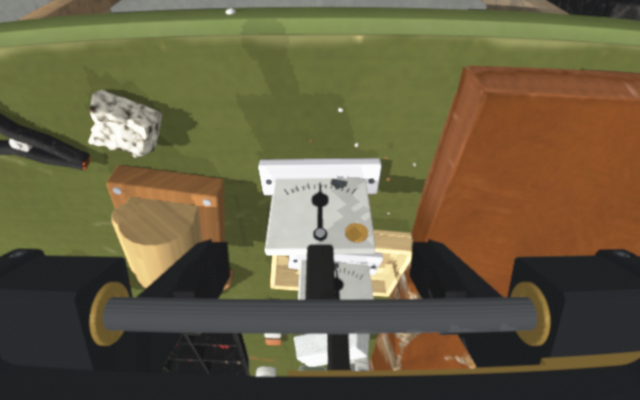

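View pics/w5c.png

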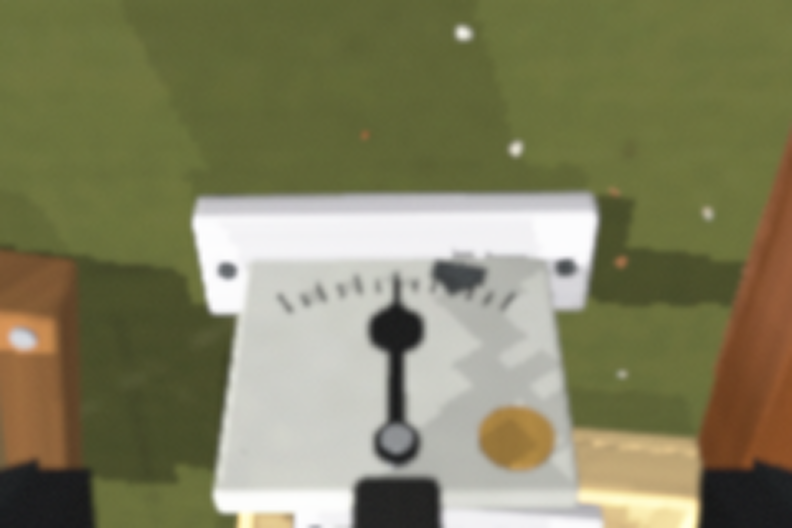

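The dial view shows the pin at crop (397,440), the pointer tip at about (397,280) hanging at zero, and the dark mark tab at about (459,275). I compute the mark angle in the pointer plane.

```bash
cat > mark.py <<'E'
from h import *
def plane(s,u,v,p0,n):
    e,d=ray(s,u,v);t=((p0-e)@n)/(d@n);return e+d*t[...,None]
E
python3 - <<'E'
from mark import *
s=snap('wrist','w6.png');g=cv2.cvtColor(s['color'],cv2.COLOR_BGR2GRAY)
big=cv2.resize(g[165:200,265:375],None,fx=7,fy=7,interpolation=cv2.INTER_CUBIC);cv2.imwrite('pics/w6b.png',big)
print(g[178:190,328:352])
P=cloud(s);Q=P[200:235,285:312].reshape(-1,3);Q=Q[~np.isnan(Q[:,0])]
c=Q.mean(0);n=np.linalg.svd(Q-c)[2][2];print('dial face',c,n,np.std((Q-c)@n))
E
```

```text
[[228 226 225 221 214 211 213 215 206 187 173 170 169 172 176 185 196 200
  195 185 180 179 178 179]
 [215 212 207 189 162 150 154 162 161 157 155 153 155 164 169 175 178 179
  179 179 178 178 178 177]
 [206 204 192 160 116  93  96 104 110 112 114 114 121 137 147 154 159 162
  166 173 178 179 180 179]
 [204 201 182 139  94  72  70  75  76  79  80  81  89  99 105 112 118 124
  136 155 172 179 180 179]
 [203 198 174 125  81  68  67  69  71  72  72  72  74  76  77  78  81  86
  103 134 165 178 180 179]
 [202 194 165 116  77  66  65  67  69  70  72  70  71  72  73  73  71  74
   93 132 165 178 179 180]
 [201 193 167 122  85  70  66  64  65  68  70  72  72  73  74  73  71  74
  102 141 170 179 180 179]
 [200 196 177 138 105  92  78  67  64  66  69  73  73  72  73  72  72  81
  112 150 173 179 180 180]
 [199 198 179 144 131 131 110  81  67  65  68  70  72  74  72  77  88 102
  129 162 176 179 180 180]
 [199 198 178 151 158 168 147 108  76  67  69  74  81  87  88  97 121 135
  151 168 176 178 179 180]
 [200 198 181 161 176 187 171 135  93  77  85  99 113 117 112 123 150 165
  168 169 167 168 175 179]
 [202 200 188 176 184 189 178 155 120 108 121 138 148 140 125 140 165 175
  171 158 143 151 170 178]]
dial face [0.43430968 0.25902087 0.06319191] [0.99996145 0.00816468 0.00323168] 0.0005301817154652294
```

View pics/w6b.png

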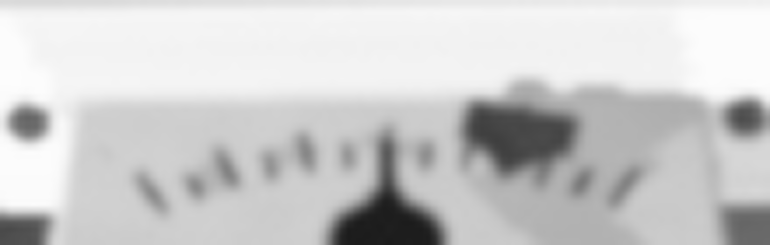

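```bash
python3 - <<'E'
from mark import *
s=snap('wrist')
U=np.array([320.2,320.4,337.3]);V=np.array([233.0,183.5,188.8])
n=np.array([0.99996,0.008,0])
for x in (0.434,0.430,0.427,0.424):
    q=plane(s,U,V,np.array([x,0.278,0.06]),n)
    a=[np.arctan2(q[i,1]-q[0,1],q[0,2]-q[i,2]) for i in (1,2)]; L=[np.linalg.norm(q[i]-q[0]) for i in (1,2)]
    print(x,q[:,1:].round(4).tolist(),np.round(a,4),np.round(L,4))
E
```

```text
0.434 [[0.2788, 0.0814], [0.2791, 0.0191], [0.2955, 0.0268]] [0.0057 0.2981] [0.0623 0.0571]
0.43 [[0.2788, 0.0846], [0.2791, 0.0234], [0.2952, 0.031]] [0.0057 0.2981] [0.0612 0.0561]
0.427 [[0.2787, 0.087], [0.2791, 0.0266], [0.295, 0.0341]] [0.0057 0.2981] [0.0604 0.0553]
0.424 [[0.2787, 0.0894], [0.2791, 0.0298], [0.2948, 0.0372]] [0.0057 0.2981] [0.0596 0.0546]
```

```bash
python3 - <<'E'
from mark import *
s=snap('wrist');g=cv2.cvtColor(s['color'],cv2.COLOR_BGR2GRAY)
m=(g<115);m[:178]=0;m[190:]=0;m[:,:329]=0;m[:,349:]=0
v,u=np.nonzero(m);print(u.mean(),v.mean(),len(u))
n=np.array([0.99996,0.008,0])
for x in (0.434,0.430,0.426):
    q=plane(s,np.array([320.2,u.mean()]),np.array([233.0,v.mean()]),np.array([x,0.278,0.06]),n)
    pin=np.array([0.2788,0.088]);d=q[1,1:]-pin
    print(x,q.round(4).tolist(),np.arctan2(d[0],-d[1]),np.hypot(*d))
P=r.get_obs();print(P['tool_pos'])
E
```

```text
338.8285714285714 184.95238095238096 105
0.434 [[0.434, 0.2787, 0.0808], [0.4338, 0.2972, 0.0206]] 0.2659983875367866 0.069839015003712
0.43 [[0.43, 0.2786, 0.084], [0.4298, 0.2968, 0.0249]] 0.27809368294959536 0.06563933788219325
0.426 [[0.426, 0.2786, 0.0872], [0.4259, 0.2965, 0.0291]] 0.29184016981494776 0.061450575228873136
[0.34404801 0.27738837 0.16806969]
```

The mark comes out near 0.275 ± 0.02 rad, measured at about 66 mm mid-tab radius, which is consistent with the given 60–74 mm. Now I grip the disc gauge.

```bash
python3 - <<'E'
from h import *
c=r.get_obs()['tool_pos']
r.move_l([c[0],c[1],0.26],speed=0.25)
p,o=pose([0.4379,0.2782,0],np.radians(0.8))
r.reach(p+[0,0,0.13],o)
s=snap('wrist');P=onz(s,320,200,0.157);st()
print(r.move_l(p,speed=0.12,max_force=12));st()
r.grasp(45);st('grip')
c=r.get_obs()['tool_pos'];r.move_l(c+[0,0,0.13],speed=0.2);st('lift')
r.dwell(0.5);s=snap('wrist','w7.png')
cv2.imwrite('pics/w7c.png',cv2.resize(s['color'][150:300,220:420],None,fx=3.9,fy=3.9,interpolation=cv2.INTER_CUBIC))
E
```

```text
t 14.95 tcp [0.4366 0.2776 0.2388] F [ 0.24 -0.52 -0.2 ] w_mm 88.0
False
 t 16.18 tcp [0.4385 0.2785 0.1118] F [ 0.47 -0.05  0.45] w_mm 87.8
grip t 17.19 tcp [0.4373 0.278  0.1103] F [-0.    0.45 -3.86] w_mm 21.7
lift t 17.99 tcp [0.4365 0.2777 0.239 ] F [-0.9  -0.85 -4.84] w_mm 21.5
```

View pics/w7.png

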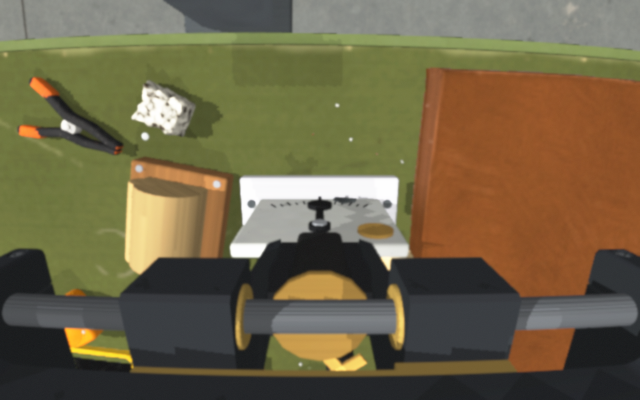

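View pics/w7c.png

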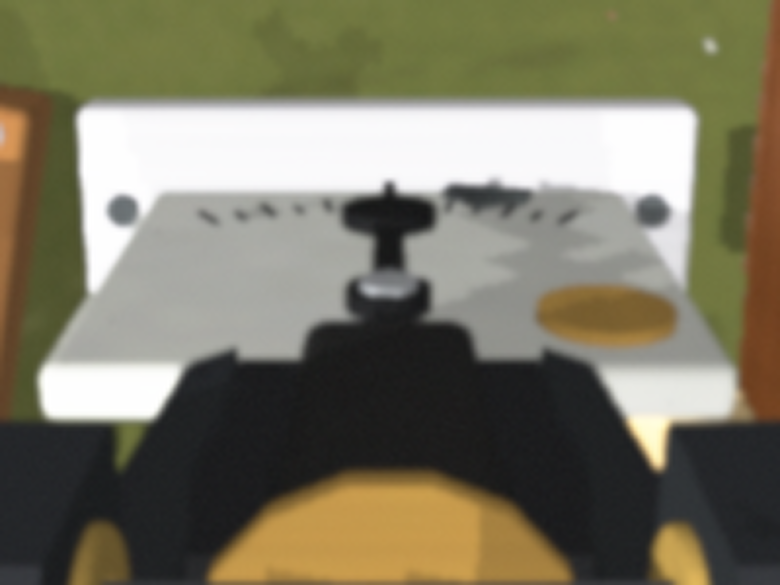

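Both the tip, at crop (390,185), and the mark, at (487,195), stay visible in the grip. I move to the stud, pre-tilted by −0.28, and touch down along the gauge axis.

```bash
python3 - <<'E'
from h import *
A=np.array([0.4925,0.112,0.05]);yaw=np.radians(-11);t=-0.28
G=R.from_euler('z',yaw).as_matrix()@R.from_euler('x',t).as_matrix();gz=G[:,2]
foot=A+0.036*gz;p,o=pose(foot,yaw,t);print(foot,p)
p0,o0=pose([0.4925,0.112,0.15],yaw,0)
r.move_l(p0,speed=0.25,orientation=o0);st('over')
r.move_l(p+0.05*gz,speed=0.2,orientation=o);r.move_l(p+0.012*gz,speed=0.15);r.dwell(0.3);a=st('pre')
hit=r.move_l(p-0.01*gz,speed=0.02,max_force=5);b=st('touch');print(hit,'descended past plan',(p-b['tool_pos'])@gz)
r.dwell(1.2);b=st('held');print('dF along gz',(b['force']-a['force'])@gz)
s=snap('wrist','w8.png');snap('side','s8.png')
cv2.imwrite('pics/w8c.png',cv2.resize(s['color'][150:300,220:420],None,fx=3.9,fy=3.9,interpolation=cv2.INTER_CUBIC))
E
```

```text
[0.49439832 0.12176602 0.084598  ] [0.50025148 0.1518779  0.19127515]
over t 19.4 tcp [0.492  0.1127 0.2607] F [-0.83 -0.18 -4.68] w_mm 21.5
pre t 20.54 tcp [0.5015 0.1553 0.2038] F [ 0.51  0.21 -4.58] w_mm 21.7
touch t 21.27 tcp [0.5001 0.1514 0.1891] F [0.04 0.91 4.48] w_mm 21.6
True descended past plan 0.002213258203321874
held t 22.48 tcp [0.5001 0.1514 0.1891] F [0.55 1.42 5.46] w_mm 21.7
dF along gz 9.978440732381186
```

View pics/w8.png

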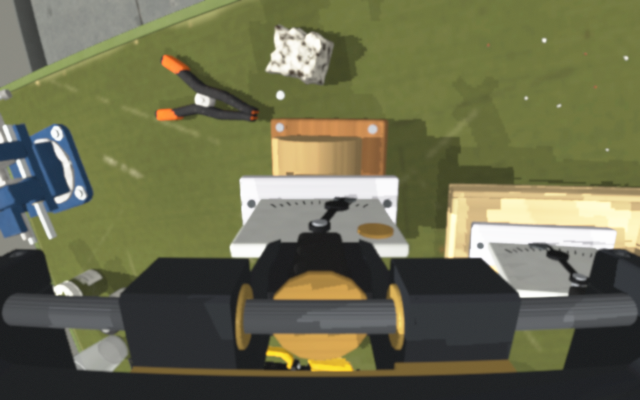

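View pics/w8c.png

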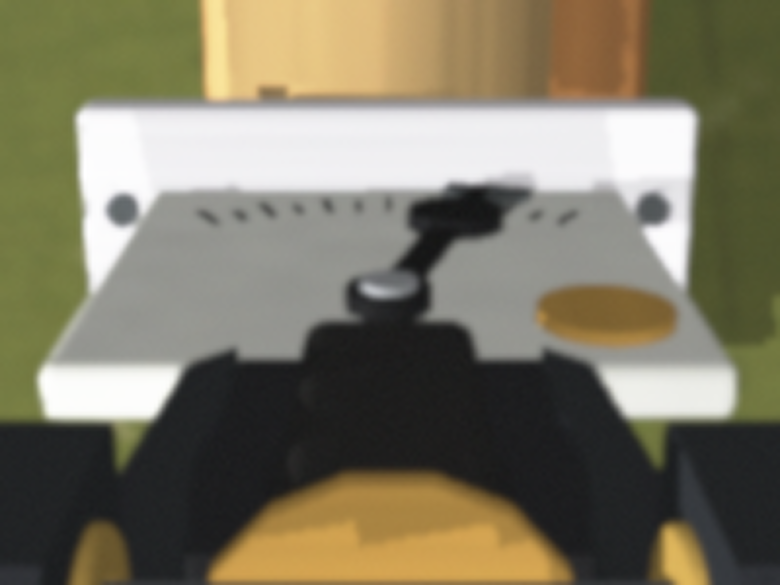

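View pics/s8.png

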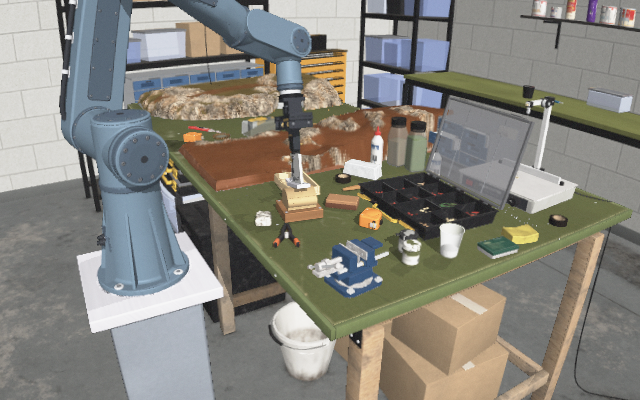

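The foot rests on the crown at a net force of about 10 N. The pointer bob at crop (455,215) has swung onto the mark region, so I project gauge-frame tip positions into the image to read both angles.

```bash
python3 - <<'E'
from h import *
s=snap('wrist')
def pg(Pg): # gauge frame -> tool -> pixel (grip at TCP height .111)
    Pg=np.asarray(Pg,float)-[0,0,0.111];t=Pg@M  # tool coords = M^T Pg
    T=np.array(s['hand_eye']);p=(t-T[:3,3])@T[:3,:3];x=p[...,0]/p[...,2];y=p[...,1]/p[...,2];f=1+s['k1']*(x*x+y*y)
    return np.stack([x*f*s['fx']+s['cx'],y*f*s['fy']+s['cy']],-1)
x=-0.012
an=np.array([0,0.2,0.25,0.275,0.3,0.35])
print('pin',pg([x,0,0.088]))
for rr in (0.04,0.06,0.067,0.074):
    q=pg(np.stack([np.full(6,x),rr*np.sin(an),0.088-rr*np.cos(an)],-1));print(rr,q.round(1).tolist())
print('foot front top corners',pg([[-0.02,-0.06,0.012],[-0.02,0.06,0.012]]))
for f in ('w7','w8'):
    im=cv2.imread(f'pics/{f}.png');cv2.imwrite(f'pics/{f}z.png',cv2.resize(im[190:235,305:375],None,fx=10,fy=10,interpolation=cv2.INTER_CUBIC))
E
cd pics; python3 -c "
import cv2,numpy as np
cv2.imwrite('zz.png',np.vstack([cv2.imread('w7z.png'),cv2.imread('w8z.png')])[:, :][::1])
a=cv2.imread('zz.png');cv2.imwrite('zz.png',cv2.resize(a,None,fx=0.66,fy=0.66))"
```

```text
pin [318.21272797 219.71072994]
0.04 [[318.4, 199.7], [330.6, 200.0], [333.6, 200.2], [335.1, 200.3], [336.6, 200.4], [339.6, 200.7]]
0.06 [[318.5, 192.2], [335.3, 192.6], [339.5, 192.8], [341.5, 192.9], [343.6, 193.1], [347.7, 193.4]]
0.067 [[318.5, 189.8], [336.8, 190.2], [341.3, 190.5], [343.6, 190.6], [345.8, 190.8], [350.3, 191.1]]
0.074 [[318.6, 187.6], [338.2, 188.0], [343.0, 188.3], [345.5, 188.4], [347.9, 188.6], [352.8, 189.0]]
foot front top corners [[239.23335469 176.72894883]
 [397.88728179 176.6765172 ]]
```

View pics/zz.png

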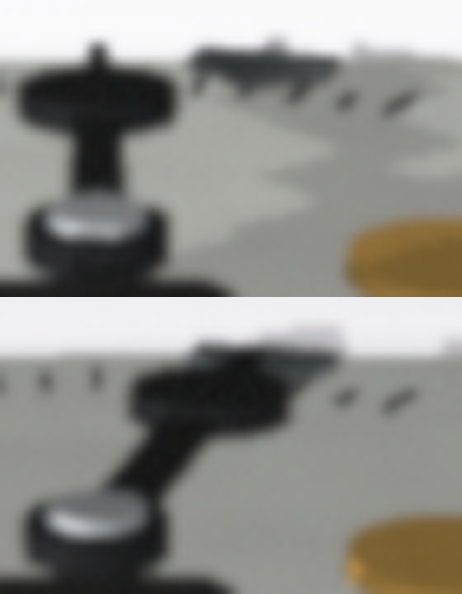

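```bash
python3 - <<'E'
from h import *
o=r.get_obs();Gm=R.from_rotvec(o['tool_rot']).as_matrix()@M.T
print('gauge tilt about own x from FK', np.arctan2(Gm[2,1],Gm[2,2]), 'pitch',np.arcsin(-Gm[2,0]),'yaw',np.degrees(np.arctan2(Gm[1,0],Gm[0,0])))
st()
acc=np.mean([r.snapshot('wrist')['color'].astype(float) for _ in range(4)],0)
a=np.clip((acc[185:215,320:365]-20)*2.2,0,255).astype(np.uint8)
b=np.clip((cv2.imread('pics/w7.png')[185:215,310:365].astype(float)-20)*2.2,0,255).astype(np.uint8)
cv2.imwrite('pics/z8.png',cv2.resize(a,None,fx=16,fy=16,interpolation=cv2.INTER_CUBIC))
cv2.imwrite('pics/z7.png',cv2.resize(b,None,fx=14,fy=14,interpolation=cv2.INTER_CUBIC))
E
```

```text
gauge tilt about own x from FK -0.2800490109388354 pitch 6.45143248746532e-05 yaw -10.98738860599348
 t 22.62 tcp [0.5001 0.1514 0.1891] F [-0.43  1.06  6.47] w_mm 21.8
```

View pics/z8.png

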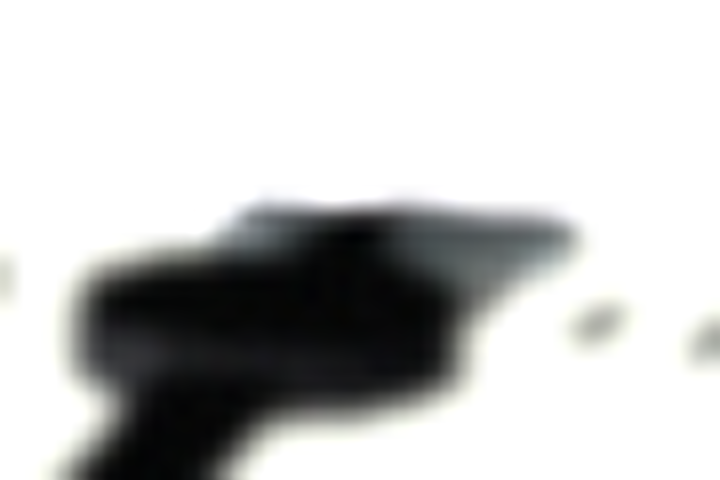

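View pics/z7.png

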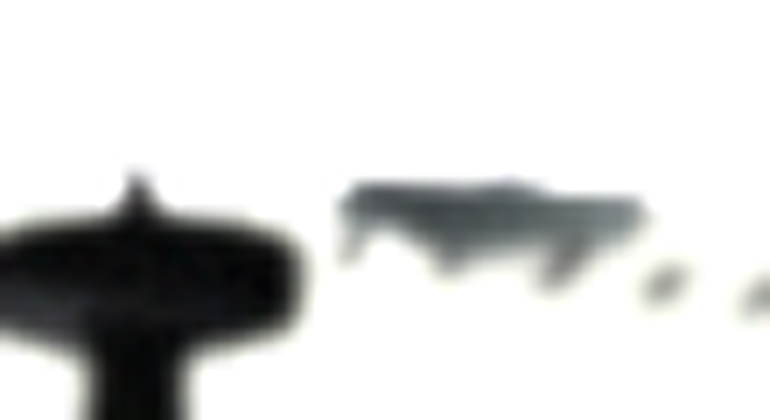

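The pointer tip at (342.5,199) coincides with the mark's expected peak at about (343,199), to well within 1 mm. Last I check the cross gauge and the bystanders from the top camera.

```bash
python3 - <<'E'
from h import *
s=snap('top','t9.png');P=cloud(s);z=P[...,2]
m=np.zeros(z.shape,bool);m[130:220,170:260]=1
for a,b in ((0.152,0.175),(0.085,0.108),(0.012,0.024)):
    Q=P[m&(z>a)&(z<b)];print(a,len(Q),np.median(Q,axis=0).round(4),cv2.minAreaRect(Q[:,:2].astype(np.float32)))
a=cv2.absdiff(cv2.imread('pics/top0.png'),s['color']);cv2.imwrite('pics/t9c.png',cv2.resize(s['color'][130:290,170:490],None,fx=2.5,fy=2.5,interpolation=cv2.INTER_CUBIC))
st()
E
```

```text
0.152 0 [nan nan nan] ((0.0, 0.0), (0.0, 0.0), 0.0)
0.085 29 [0.5748 0.2587 0.1027] ((0.5756574273109436, 0.2634285092353821), (0.023040931671857834, 0.00667846342548728), 70.55840301513672)
0.012 237 [0.5897 0.2624 0.0167] ((0.621641993522644, 0.30740055441856384), (0.20877021551132202, 0.0664992481470108), 68.60906219482422)
 t 22.88 tcp [0.5001 0.1514 0.1891] F [0.19 1.21 6.13] w_mm 21.5
  return _methods._mean(a, axis=axis, dtype=dtype,
  ret = um.true_divide(
```

View pics/t9c.png

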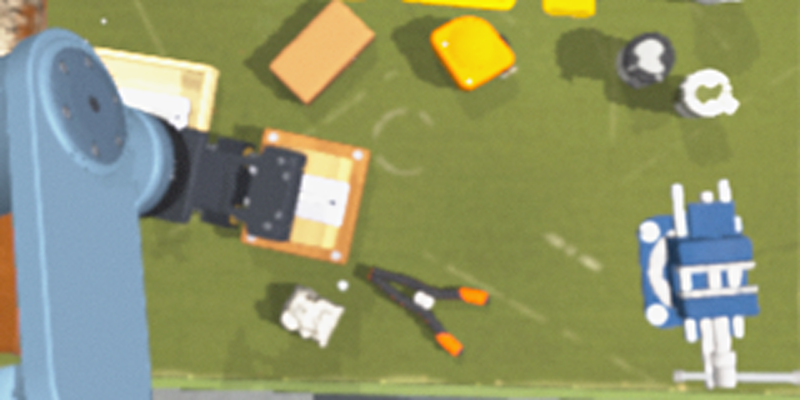

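```bash
python3 - <<'E'
from h import *
st();print(r.sign_off())
E
```

```text
t 22.88 tcp [0.5001 0.1514 0.1891] F [0.19 1.21 6.13] w_mm 21.5
the job is handed in; nothing more can be done
None
```

I placed both gauges and handed the job in at 22.9 s; `sign_off()` gives no verdict, so what follows is from my own checks.

- **Cross gauge:** I stood it in the tray and released it. The wrist picture afterwards showed it upright inside the walls. At the end the arm hid most of it from the top camera; the parts still in view had heights that fit it standing on the tray floor.
- **Disc gauge:** I measured its set mark at about 0.28 rad (separate readings ranged from 0.27 to 0.30). I set it on the crown already tilted to −0.280 rad rather than rocking it there, with its x axis along the measured ridge direction. It is still gripped (post width reads 21.5 mm) and presses the stud with about 10 N.
- **Pointer:** The last wrist picture puts the tip within about 1 mm of the mark's peak, and it looked at rest. That view is oblique and I worked out the peak from the middle of the tab, so it could be off by about 0.02 rad (1.2 mm), still inside the 3 mm limit.
- **Bystanders:** All six were in view at the end and looked unmoved; I judged this by eye and did not measure it.

The touchdown came about 2 mm lower than my plan, which is within the stated calibration error. No other check disagreed.

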